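# Set a master disc between the anvils of a bench measuring machine

### The arm

A 6-joint arm with a two-finger parallel gripper is mounted at the origin on the work surface. World frame = base frame: x ahead of the robot, y to its left, z up, the work surface at z = 0. Lengths are in m, angles in rad, forces in N, time in s.
With the tool pointing down it reaches from about 0.3 to 0.775 m from the base axis. Payload 14.6 kg.
Tool frame: the origin (TCP) lies midway between the tips of the shut fingers; the grasp point (between the pads) lies 19 mm behind it (env.grip_point_offset is the distance from the TCP to the grasp point, in m); z points along the fingers, y is the direction in which the jaws open and shut (so a half turn about z gives the same grasp; the last joint's range is limited). The gripper opens to 85 mm and grips with 20 to 120 N. Pads are 22 mm wide; open, the fingers measure 114 mm over their backs; the gripper's body (76 mm by 85 mm) begins 54 mm behind the grasp point. The pads swing forward as they close: fully open they stand 13 mm farther back than shut.
Start: joints at [1.156, 0.3, 1.521, -0, 1.321, -0.067], TCP at [0.187, 0.517, 0.231] pointing down, gripper open.
Joint ranges: [-3.03, 3.03], [-0.79, 2.21], [0.23, 2.52], [-1.04, 4.18], [0, 3.07], [-2.55, 2.55]. Speed limits (rad/s): [2.22, 2.22, 2.57, 3.14, 3.14, 3.14].

### API

Orientations are given as a unit quaternion [x, y, z, w].
In Python, from station import env gives the robot as it stands.
- The arm moves only by the tool drive_tool, never from a script. Its argument "deltas" is a list of rows, each a list of 7 numbers: the closure, from -1 (fully open) to 1 (shut), so that 0 is half open, then the shift along the world's x, y, z normalised to -1 to 1, where 1 is 0.04 m, then the turn, a rotation vector about the world's x, y, z normalised to -1 to 1, where 1 is 4 degrees. In form: [[hand, x, y, z, wx, wy, wz], ...]. A call has 1 to 12 rows; each row shifts and turns the commanded pose from where the row before left it; what a row does not reach is not made up. A row lasts 1/8 s, in which the tool goes at most 62.5 mm and 10.7 degrees, less where a joint would pass 70% of its speed; a pose out of reach is approached as far as the arm can. A call with a number of a shift or a turn outside -1 to 1 is refused whole. A call with a gripper value outside its range is refused whole. The fingers move at their own pace and stop on an object; "grip_force" is the grip in N (left out, the last holds). Time passes only in rows, so rows that do not move let the fingers close. It gives the time, the measured TCP pose, the force and the opening at its end, in the units of the state.
- env.observe(): the state, without advancing time (a new reading comes with each control period).
- env.get_image(name): name is "scene" or "top"; returns a dict with "pixels" (420x560x3 uint8, red, green, blue), "K" (3x3 intrinsics, pixels), "R" (3x3) and "t" (3): a world point X has camera coordinates R X + t. Camera axes: x right, y down, z forward; pixel columns grow to the right and rows downward; lengths in m; the calibration is good to about 2 mm. A picture is of the moment at which its call begins. There is no depth.
- env.hand_in(): hands the job in, once; it reports no verdict.
The state is a dict: "clock": time; "qpos": joint angles; "qd": joint speeds; "joint_efforts": joint torques, N m; "position": TCP position; "tcp_rot": TCP orientation; "ft_force": force on the tool from outside, world axes, zero at the start; "torque": the same for the moment, N m; "opening": finger opening in m.
Only numpy, scipy, OpenCV 4.12 (cv2) and the standard library are available. Lean on these libraries where they do the work, as an engineer would, in place of code of your own. Each camera call takes 0.05 s, during which the arm holds its last target.

### The job

Get the steel master disc with the black grips ready to be measured: push it with your fingertips across the machine's work table, without picking it up, until it sits centred in front of the headstock's fixed anvil and against it, and push the tailstock along the bed until its anvil closes on the other side of the disc. The disc stays flat on the work table all the time; leave the brass ring gauge and the things on the bench alone.

Things in the scene. Friction and masses are not known exactly. Their poses are not given: they have to be found in the camera images.
- machine: Beige bench length measuring machine, fixed; place and yaw vary. Origin on the bench under the middle of its bed (170 mm in x, 700 mm in y, 54 mm high). y runs along the bed, parallel to the measuring line, from tailstock (-y, robot's right) to headstock (+y); x points away from the robot; z up. The headstock (190 mm wide, with console 345 mm high) fills y +150 to +350 mm.
- fixed_anvil (a point): Centre of the flat end face (14 mm diameter, facing the machine's -y) of the fixed anvil on the headstock's spindle. It lies on the measuring line (machine x 0, y +60 mm), 121 mm above the bench and 16 mm above the work table, level with the middle of the disc. The spindle is 21 mm thick, and 40 mm and more from 55 mm behind this face. Axes as the machine's.
- table_center (a point): Centre of the top of the machine's flat steel work table, 105 mm above the bench; it reaches 113 mm either way in the machine's x and 80 mm either way in y. Above it are only the two spindles, the disc and the ring gauge. Machine x 0, y +5 mm; axes as the machine's.
- moving_anvil (a point): Centre of the flat end face (14 mm diameter, facing the machine's +y) of the tailstock's anvil, on the measuring line (machine x 0, 121 mm above the bench), straight opposite the fixed anvil. It travels with the tailstock. Its spindle, 21 mm thick, stands about 90 mm out of the tailstock's body. Axes as the machine's.
- tailstock (a joint): How far the tailstock carriage has slid towards the headstock from its rearmost place, in m (0 to 0.19). It slides along the machine's +y with about 3 N of friction and stays where it is left. 0 leaves 200 mm between the two anvil faces; 0.150 leaves 50 mm.
- tail_knob (a point): Centre of the flat rear face (facing the machine's -y) of the blue knob, 44 mm diameter, at the back of the tailstock, on the measuring line, 121 mm above the bench, 196 mm behind moving_anvil. The knob does not move on the tailstock: pushing this face to +y pushes the tailstock. Behind it is free space above the bed. From 26 mm ahead of it the body, 85 mm wide, reaches 160 mm above the bench.
- disc_center (a point): Centre of the loose master disc lying flat on the work table, half-way up (16 mm above the table). Steel, 50 mm diameter, 16 mm thick (8 to 24 mm above the table), between two black round grips of 38 mm diameter and 8 mm thickness; 32 mm high in all, about 0.28 kg. It starts 62 to 75 mm to one side of the measuring line, on the robot's side or the far side. z axis up.
- ring_gauge: Brass ring gauge, 36 mm in diameter, 18 mm high with an 18 mm hole, loose on the work table on the other side of the measuring line from the disc. Origin at the centre of its underside. Not to be disturbed.
- plug_gauge: Plug gauge, 116 mm long and 14 mm thick, loose on the red mat on the bench. Origin under its middle. Not to be disturbed.
- v_block: Steel V-block, 60 x 45 x 42 mm, loose on the red mat. Origin under its middle. Not to be disturbed.
- micrometer: Micrometer lying flat, about 145 x 60 mm and 18 mm high, loose on the bench. Origin under the middle of its bow. Not to be disturbed.
- cleaner: Clear cleaner bottle with a blue cap, 52 mm in diameter and 140 mm high, standing loose on the bench. Origin at the centre of its underside. Not to be disturbed.
- gauge_block: Steel gauge block standing on the bench behind the machine, 35 x 9 x 50 mm high. Origin at the centre of its underside. Not to be disturbed.
- disc: The same master disc: origin at the centre of its underside, on the work table; z up.

How it is judged:
By the outcome, as a careful person would: the job done as asked, in the order asked, and still so for the second after the job is handed in, with the robot touching nothing.
It also fails if it takes over 64 s, if anything falls off the work surface, if the arm or the gripper's body presses on something with over 40 N, if the wrist force passes 120 N, or if a joint passes its speed limit or range.

## Working session

There is one attempt and no reset: what is moved stays moved. The work goes in short steps, Python scripts to look and compute and a tool call to move; the robot and the scene stay as the last step left them, time stands still between calls to the robot, and variables do not carry over. Pictures are saved under pics/ and viewed, and the job is handed in when it is done.

Besides the shell and the picture viewer there is one more tool, called in YAML: its name, and indented under it one key for each argument. drive_tool: Moves the arm, as the interface text tells. Scaled input: -1 to 1 covers 0.04 m each way for a shift and 4 degrees each way for a turn. Its arguments: {"type":"object","properties":{"deltas":{"type":"array"},"grip_force":{"type":"number"}},"required":["deltas"]}

```bash
mkdir -p pics; ls; cat > h.py <<'E'
import numpy as np, cv2
from station import env
def snap(name,tag):
    d=env.get_image(name); im=d["pixels"][:,:,::-1].copy()
    cv2.imwrite(f"pics/{tag}.png",im); np.savez(f"pics/{tag}.npz",K=d["K"],R=d["R"],t=d["t"],im=im); return d
def crop(tag,x0,y0,x1,y1,s):
    im=np.load(f"pics/{tag}.npz")["im"][y0:y1,x0:x1]
    cv2.imwrite(f"pics/{tag}_c{x0}_{y0}.png",cv2.resize(im,None,fx=s,fy=s,interpolation=cv2.INTER_CUBIC))
def onz(tag,u,v,z):
    d=np.load(f"pics/{tag}.npz");r=d["R"].T@np.linalg.solve(d["K"],[u,v,1.]);c=-d["R"].T@d["t"]
    return c+r*(z-c[2])/r[2]
def proj(tag,X):
    d=np.load(f"pics/{tag}.npz");p=d["K"]@(d["R"]@np.array(X)+d["t"]);return p[:2]/p[2]
E
python3 - <<'E'
from h import *
for n in("scene","top"):
    d=snap(n,n+"0"); print(n,d["K"],-d["R"].T@d["t"],d["R"])
print(env.observe())
E
```

```text
pics
scene [[478.37216211   0.         282.98562685]
 [  0.         478.37216211 207.98529762]
 [  0.           0.           1.        ]] [ 1.38734863 -0.38052665  0.82596195] [[ 0.41545207  0.90961138 -0.0025904 ]
 [ 0.55071889 -0.25379752 -0.79517012]
 [-0.72395323  0.32892849 -0.60638088]]
top [[538.36371166   0.         278.77648238]
 [  0.         538.36371166 206.73417626]
 [  0.           0.           1.        ]] [ 0.38769291 -0.00503786  1.50003944] [[-0.00230301 -0.99988764 -0.01481235]
 [-0.99396796  0.00391301 -0.10960103]
 [ 0.10964668  0.01447059 -0.99386529]]
{'clock': 0.1, 'qpos': array([ 1.15643271e+00,  3.00424888e-01,  1.52153549e+00,  2.53688817e-05,
        1.32069788e+00, -6.65928934e-02]), 'qd': array([ 0.00080351, -0.00093973, -0.00251423, -0.00124463,  0.00047677,
       -0.00093495]), 'joint_efforts': array([ 1.60445190e-03, -5.44382215e+01, -3.62375200e+01, -1.22916128e-05,
        3.02892033e-03, -2.28887365e-05]), 'position': array([0.1873483 , 0.51687946, 0.23076595]), 'tcp_rot': array([ 1.73013492e-01,  9.84919310e-01, -5.14539836e-04, -1.38829548e-04]), 'ft_force': array([ 0.65987348, -0.31706981, -0.88601595]), 'torque': array([0.02135251, 0.02930414, 0.02669043]), 'opening': 0.08527969881822933}
```

View pics/scene0.png

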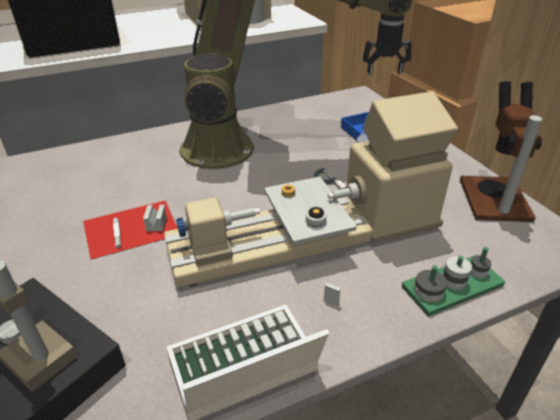

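View pics/top0.png

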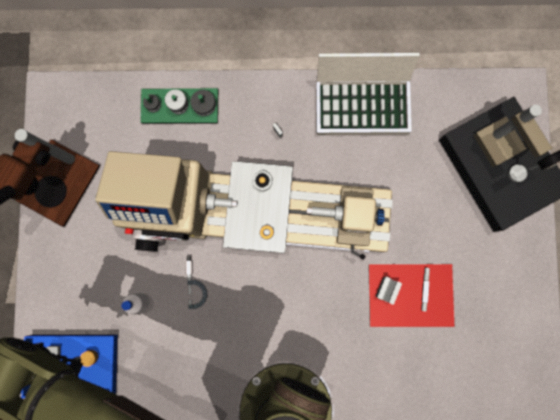

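The disc lies on the far side of the line (top ~262,180), the ring gauge on the near side (~267,232), and the tailstock knob is at ~(380,217). I'll enlarge these.

```bash
python3 - <<'E'
from h import *
crop("top0",190,150,310,260,6)
crop("top0",285,165,405,265,6)
crop("scene0",160,160,380,280,3.6)
E
```

```text
(no output)
```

View pics/top0_c190_150.png

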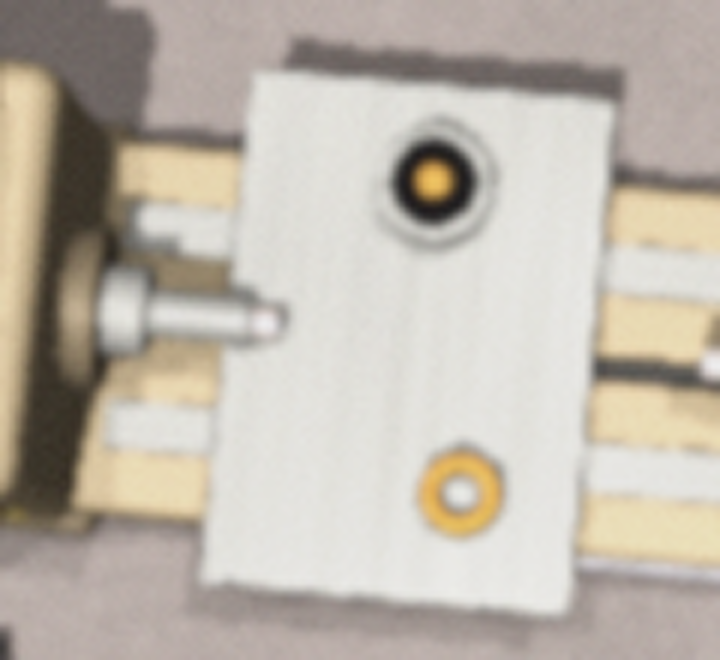

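View pics/top0_c285_165.png

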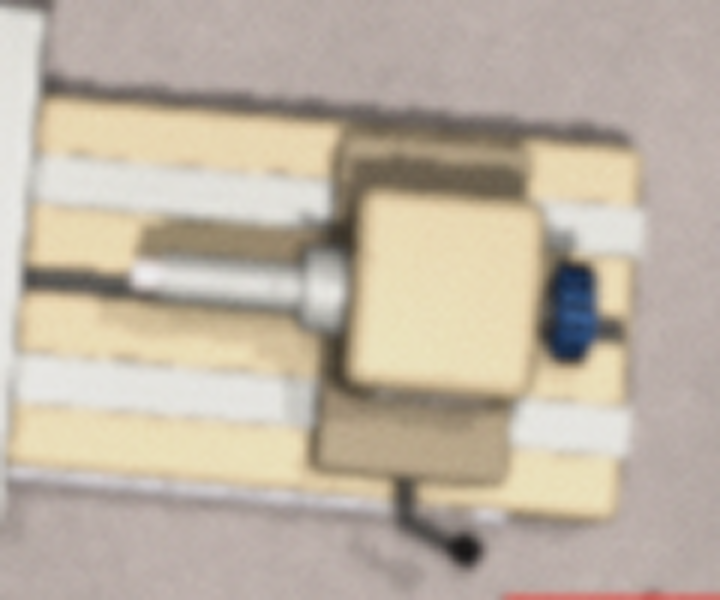

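View pics/scene0_c160_160.png

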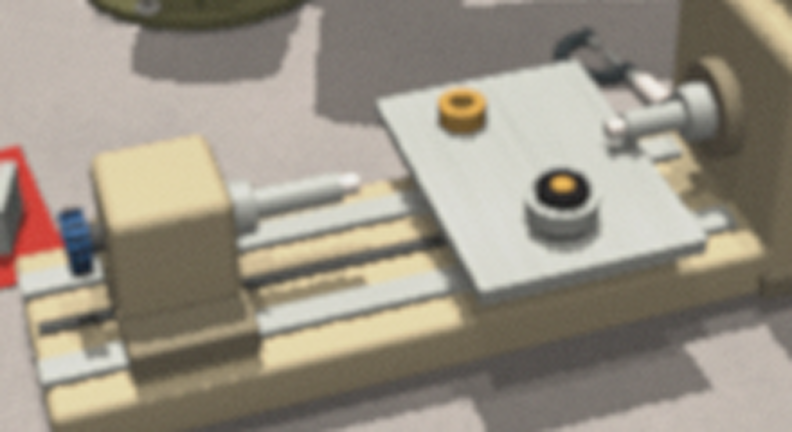

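Table corners in the top crop: (253,72), (615,100), (570,612), (203,583). Disc top is at (433,182), rim centre (436,184), ring (461,492), fixed anvil tip (286,322), moving anvil tip (133,274 in the second crop), knob rear face (597,312).

```bash
python3 - <<'E'
from h import *
P=lambda x,y,z,o=(190,150):onz("top0",o[0]+(x+.5)/6-.5,o[1]+(y+.5)/6-.5,z)
C=[P(253,72,.105),P(615,100,.105),P(570,612,.105),P(203,583,.105)]
for c in C:print(c)
# machine coords: TL=(+113,+80) TR=(+113,-80) BR=(-113,-80) BL=(-113,80)
m=np.array([[.113,.08],[.113,-.08],[-.113,-.08],[-.113,.08]]);w=np.array(C)[:,:2]
z=(w-w.mean(0))@[1,1j]; q=m@[1,1j]; s=(z*q.conj()).sum()/(abs(q)**2).sum()
yaw=np.angle(s);print("yaw",np.degrees(yaw),"scale",abs(s),"table",w.mean(0))
T=w.mean(0);c,sn=np.cos(yaw),np.sin(yaw);R=np.array([[c,-sn],[sn,c]])
O=T-R@[0,.005]
np.savez("m.npz",O=O,R=R,yaw=yaw)
tm=lambda p:R.T@(p[:2]-O)
for n,p in dict(disctop=P(433,182,.137),discrim=P(436,184,.129),ring=P(461,492,.123),ringb=P(461,492,.12),anv=P(286,322,.121),mov=P(133,274,.121,(285,165)),knob=P(597,312,.121,(285,165))).items(): print(n,p,tm(p)*1000)
# tailstock bed corners z .054: 
for x,y in((640,145),(617,517)): print(tm(P(x,y,.054,(285,165))))
# check scene projection
for n,X,z in(("fix",(0,.06),.121),("TLc",(.113,.085),.105),("TRc",(.113,-.075),.105),("BRc",(-.113,-.075),.105),("BLc",(-.113,.085),.105)):
    p=O+R@X; u=proj("scene0",[*p,z]); print(n,p,(u-[160,160])*3.6)
d=P(433,182,.137);u=proj("scene0",[d[0],d[1],.137]);print("disc",(u-[160,160])*3.6)
E
```

```text
[0.66178225 0.13892823 0.105     ]
[ 0.64850114 -0.01994782  0.105     ]
[0.42498728 0.00054097 0.105     ]
[0.43789433 0.15891029 0.105     ]
yaw -5.018506914131276 scale 0.9941605136491657 table [0.54329125 0.06960792]
disctop [0.60738251 0.05828745 0.137     ] [64.83585521 -0.67052872]
discrim [0.6077967  0.05736858 0.129     ] [65.32883066 -1.54963879]
ring [0.47570177 0.04682153 0.123     ] [-65.33708148 -23.61159433]
ringb [0.4758935  0.04693451 0.12      ] [-65.15596479 -23.48227476]
anv [0.54930674 0.12225914 0.121     ] [ 1.38662926 57.97559976]
mov [ 0.5304471  -0.05693559  0.121     ] [  -1.7252062  -122.18197403]
knob [ 0.51335681 -0.2550089   0.121     ] [  -1.42301887 -320.99098985]
[ 0.08277031 -0.34698537]
[-0.08497486 -0.34725225]
fix [0.54810251 0.12439707] [603.96607604 130.06055611]
TLc [0.66285627 0.13941628] [707.02413263 237.11337859]
TRc [ 0.64885986 -0.01997036] [479.1160979  291.32419021]
BRc [ 4.23726236e-01 -2.00442942e-04] [370.95600133  99.03950604]
BLc [0.43772264 0.1591862 ] [572.71315332  58.12986604]
disc [560.27565346 183.33871045]
```

drive_tool:
  deltas:
    - [0.3,0.37,-0.948,0,0,0,0.33]
    - [0.3,0.37,-0.948,0,0,0,0.33]
    - [0.3,0.37,-0.948,0,0,0,0.33]
    - [0.3,0.37,-0.948,0,0,0,0.33]
    - [0.3,0.37,-0.948,0,0,0,0.33]
    - [0.3,0.37,-0.948,0,0,0,0.33]
    - [0.3,0.37,-0.948,0,0,0,0.33]
    - [0.3,0.37,-0.948,0,0,0,0.33]
    - [0.3,0.37,-0.948,0,0,0,0.33]
    - [0.3,0.37,-0.948,0,0,0,0.33]
    - [0.3,0.37,-0.948,0,0,0,0.33]

```text
clock: 1.48
position: [0.3504, 0.0986, 0.2312]
tcp_rot: [0.047, 0.999, -0.0, -0.0]
ft_force: [1.1, 0.2, -0.1]
opening: 0.03
```

drive_tool:
  deltas:
    - [0.3,0.95,-0.14,0,0,0,0]
    - [0.3,0.95,-0.14,0,0,0,0]
    - [0.3,0.95,-0.14,0,0,0,0]
    - [0.3,0.95,-0.14,0,0,0,0]
    - [0.3,0.95,-0.14,0,0,0,0]
    - [0.3,0.95,-0.14,0,0,0,0]
    - [0.3,0.95,-0.14,0,0,0,0]
    - [0.3,0.95,-0.14,0,0,0,0]
    - [0.3,0,0,0,0,0,0]

```text
clock: 2.6
position: [0.6553, 0.0546, 0.2294]
tcp_rot: [0.048, 0.999, -0.0, -0.001]
ft_force: [0.4, 0.0, -0.6]
opening: 0.03
```

drive_tool:
  deltas:
    - [0.3,0,0,-0.98,0,0,0]
    - [0.3,0,0,-0.98,0,0,0]
    - [0.3,0,0,-0.5,0,0,0]
    - [0.3,0,0,-0.45,0,0,0]
    - [0.3,0,0,0,0,0,0]

```text
clock: 3.22
position: [0.6539, 0.0552, 0.1143]
tcp_rot: [0.047, 0.999, -0.0, -0.001]
ft_force: [0.3, 0.3, 1.5]
opening: 0.0301
```

```bash
python3 - <<'E'
from h import *
snap("scene","scene1");snap("top","top1")
crop("scene1",260,120,420,260,4.2);crop("top1",190,140,310,250,6)
E
```

```text
(no output)
```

View pics/scene1_c260_120.png

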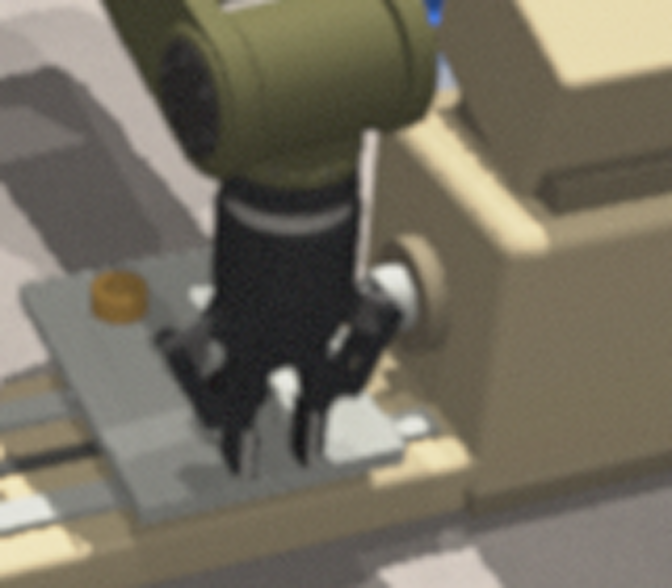

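View pics/top1_c190_140.png

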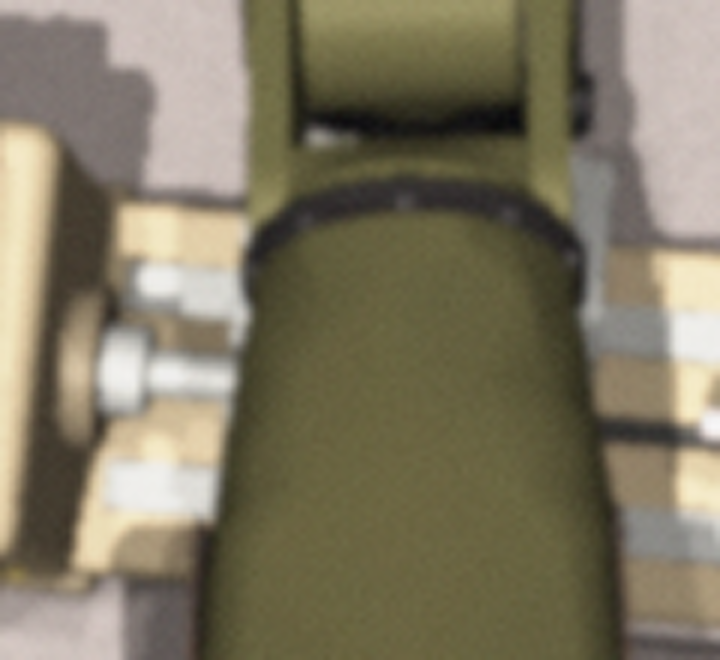

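drive_tool:
  deltas:
    - [0.3,-0.249,0.022,-0.05,0,0,0]
    - [0.3,-0.125,0.011,0,0,0,0]
    - [0.3,-0.125,0.011,0,0,0,0]
    - [0.3,-0.125,0.011,0,0,0,0]
    - [0.3,-0.249,0.022,0,0,0,0]
    - [0.3,-0.249,0.022,0,0,0,0]

```text
clock: 4.08
position: [0.6089, 0.0592, 0.1132]
tcp_rot: [0.047, 0.999, 0.0, 0.0]
ft_force: [3.4, -0.7, 1.3]
opening: 0.0297
```

drive_tool:
  deltas:
    - [0.3,-0.249,0.022,0,0,0,0]
    - [0.3,-0.249,0.022,0,0,0,0]
    - [0.3,-0.125,0.011,0,0,0,0]
    - [0.3,-0.125,0.011,0,0,0,0]
    - [0.3,-0.1,0.009,0,0,0,0]
    - [0.3,-0.1,0.009,0,0,0,0]
    - [0.3,0,0,0,0,0,0]
    - [0.3,0,0,0,0,0,0]

```text
clock: 5.08
position: [0.5712, 0.0625, 0.1126]
tcp_rot: [0.047, 0.999, -0.0, -0.001]
ft_force: [1.9, 1.0, 1.6]
opening: 0.03
```

```bash
python3 - <<'E'
from h import *
m=np.load("m.npz");print((m["R"].T@(env.observe()["position"][:2]-m["O"]))*1e3)
snap("scene","scene2");crop("scene2",240,130,390,250,5)
E
```

```text
[28.38370532  0.3341877 ]
```

View pics/scene2_c240_130.png

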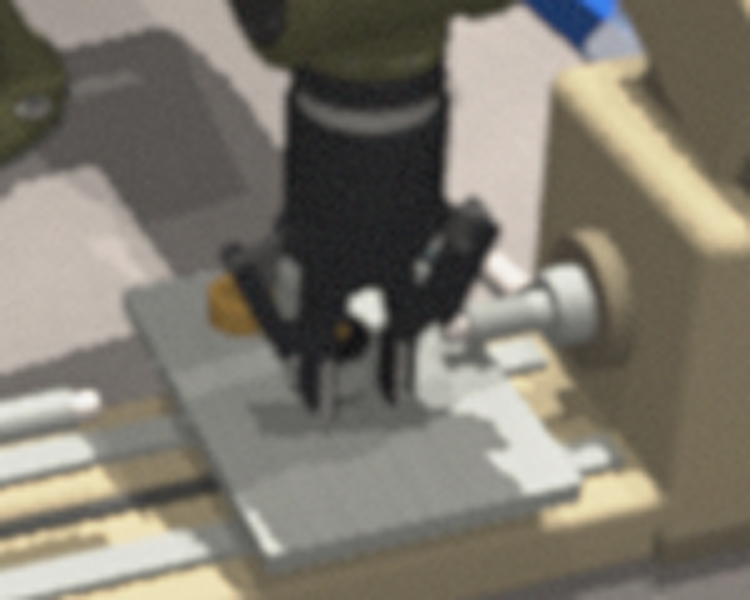

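drive_tool:
  deltas:
    - [0.3,0.125,-0.011,0,0,0,0]
    - [0.3,0.25,-0.022,0,0,0,0]
    - [0.3,0.25,-0.022,0,0,0,0]
    - [0.3,0.1,0,0.8,0,0,0]
    - [0.3,0,0,1,0,0,-0.6]
    - [0.3,0,0,1,0,0,-1]
    - [0.3,-0.2,-0.7,0,0,0,-1]
    - [0.3,-0.2,-0.7,0,0,0,-1]
    - [0.3,-0.2,-0.7,0,0,0,-1]
    - [0.3,-0.2,-0.7,0,0,0,-1]
    - [0.3,-0.2,-0.7,0,0,0,-1]
    - [0.3,-0.2,-0.7,0,0,0,-1]

```text
clock: 6.62
position: [0.5526, -0.1089, 0.2249]
tcp_rot: [0.309, 0.951, -0.0, -0.0]
ft_force: [1.1, -0.2, -0.5]
opening: 0.0301
```

drive_tool:
  deltas:
    - [0.3,-0.2,-0.7,0,0,0,-1]
    - [0.3,-0.2,-0.7,0,0,0,-1]
    - [0.3,-0.2,-0.7,0,0,0,-1]
    - [0.3,-0.2,-0.7,0,0,0,-1]
    - [0.3,0,0,0,0,0,-1]
    - [0.3,0,0,0,0,0,-1]
    - [0.3,0,0,0,0,0,-1]
    - [0.3,0,0,0,0,0,-1]
    - [0.3,0,0,0,0,0,-1]
    - [0.3,0,0,0,0,0,-1]

```text
clock: 7.88
position: [0.5208, -0.22, 0.2248]
tcp_rot: [0.615, 0.788, -0.0, -0.0]
ft_force: [-0.3, 0.5, 0.7]
opening: 0.03
```

```bash
python3 - <<'E'
from h import *
print(env.observe()["position"],env.observe()["tcp_rot"])
snap("top","top3");snap("scene","scene3")
crop("top3",190,150,310,250,6);crop("scene3",240,130,390,250,5)
E
```

```text
[ 0.52082257 -0.22002704  0.22479488] [ 6.15281459e-01  7.88307492e-01 -1.55155361e-05 -1.53595039e-04]
```

View pics/top3_c190_150.png

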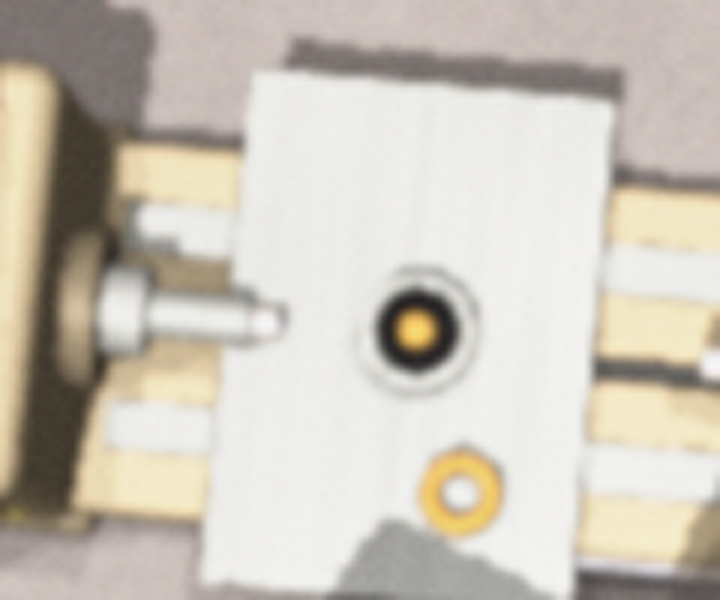

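View pics/scene3_c240_130.png

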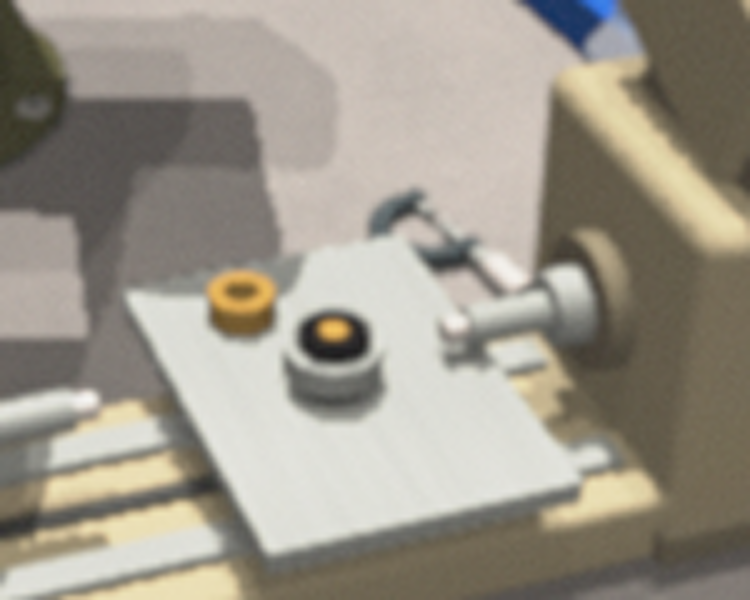

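```bash
python3 - <<'E'
from h import *
m=np.load("m.npz");tm=lambda p:(m["R"].T@(p[:2]-m["O"]))*1e3
P=lambda x,y,z,o=(190,150):onz("top3",o[0]+(x+.5)/6-.5,o[1]+(y+.5)/6-.5,z)
for n,p in dict(grip=P(417,330,.137),rim=P(419,332,.129),tip=P(275,322,.121),shaft=P(195,315,.121),collar=P(123,308,.121),ring=P(461,492,.123)).items(): print(n,p,tm(p))
q=lambda x,y,z:onz("scene3",240+(x+.5)/5-.5,130+(y+.5)/5-.5,z)
for n,p in dict(grip=q(335,335,.137),rim=q(334,357,.129),tip=q(454,327,.121)).items(): print(n,p,tm(p))
# brass dot / grip centroid
d=np.load("pics/top3.npz")["im"][150:250,190:310].astype(int)
k=(d.sum(2)<150)
n,l,s,c=cv2.connectedComponentsWithStats(k.astype(np.uint8));print([(s[i],c[i]*6) for i in range(n) if s[i][4]>20])
E
```

```text
grip [0.54378368 0.0650171  0.137     ] [0.89213163 0.46986114]
rim [0.54383591 0.06457134 0.129     ] [0.98315784 0.03037367]
tip [0.54932586 0.12699928 0.121     ] [ 0.99102099 62.69924523]
shaft [0.55250007 0.16151566 0.121     ] [ 1.13365126 97.36098217]
collar [0.55566399 0.19261997 0.121     ] [  1.56451508 128.62282092]
ring [0.47570177 0.04682153 0.123     ] [-65.33708148 -23.61159433]
grip [0.54716685 0.06488508 0.137     ] [4.2738791 0.6342909]
rim [0.55358982 0.06133779 0.129     ] [10.98254094 -2.33752566]
tip [0.54662274 0.13275354 0.121     ] [-2.20510834 68.19498619]
[(array([    0,     0,   120,   100, 11959], dtype=int32), array([356.82314575, 296.90091145])), (array([64, 49, 11, 12, 40], dtype=int32), array([416.1 , 327.75]))]
```

drive_tool:
  deltas:
    - [0.3,0.065,0.85,0,0,0,-0.97]
    - [0.3,0.065,0.85,0,0,0,-0.97]
    - [0.3,0.065,0.85,0,0,0,-0.97]
    - [0.3,0.065,0.85,0,0,0,-0.97]
    - [0.3,0.065,0.85,0,0,0,-0.97]
    - [0.3,0.065,0.85,0,0,0,0]
    - [0.3,0.065,0.87,0,0,0,0]
    - [0.3,0,0,0,0,0,0]

```text
clock: 8.98
position: [0.5389, 0.0207, 0.2249]
tcp_rot: [0.737, 0.676, 0.0, -0.0]
ft_force: [0.1, 0.6, -0.1]
opening: 0.0297
```

drive_tool:
  deltas:
    - [0.3,0,-0.04,-1,0,0,-0.1]
    - [0.3,0,0,-1,0,0,0]
    - [0.3,0,0,-0.5,0,0,0]
    - [0.3,0,0,-0.3,0,0,0]
    - [0.3,0,0,0,0,0,0]

```text
clock: 9.6
position: [0.5387, 0.017, 0.1126]
tcp_rot: [0.741, 0.672, -0.0, -0.0]
ft_force: [-0.4, 0.1, -0.6]
opening: 0.03
```

```bash
python3 - <<'E'
from h import *
print(env.observe()["position"],env.observe()["ft_force"])
snap("scene","scene4");crop("scene4",240,130,390,250,5)
E
```

```text
[0.53865165 0.017013   0.11261704] [-0.42120297  0.14524066 -0.60193853]
```

View pics/scene4_c240_130.png

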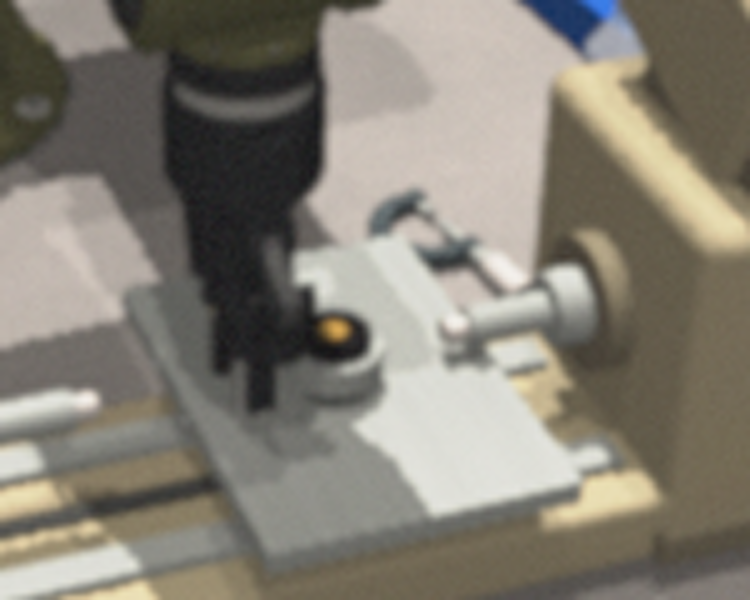

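drive_tool:
  deltas:
    - [0.3,0.024,0.249,0,0,0,0]
    - [0.3,0.012,0.125,0,0,0,0]
    - [0.3,0.012,0.125,0,0,0,0]
    - [0.3,0.012,0.125,0,0,0,0]
    - [0.3,0.018,0.19,0,0,0,0]
    - [0.3,0.018,0.19,0,0,0,0]
    - [0.3,0.012,0.125,0,0,0,0]
    - [0.3,0.006,0.06,0,0,0,0]
    - [0.3,0,0,0,0,0,0]

```text
clock: 10.78
position: [0.5432, 0.0653, 0.1128]
tcp_rot: [0.741, 0.672, 0.0, -0.0]
ft_force: [1.0, -1.5, 0.9]
opening: 0.0298
```

```bash
python3 - <<'E'
from h import *
print(env.observe()["position"],env.observe()["ft_force"])
snap("scene","scene5");crop("scene5",280,150,380,230,7.5)
E
```

```text
[0.54323249 0.06527837 0.11283096] [ 0.97964295 -1.54071104  0.94215989]
```

View pics/scene5_c280_150.png

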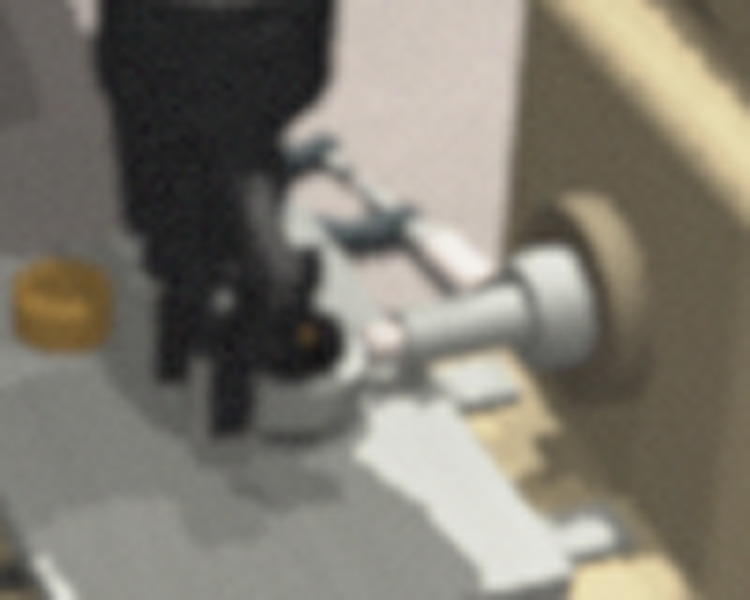

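drive_tool:
  deltas:
    - [0.3,0.005,0.05,0,0,0,0]
    - [0.3,0.005,0.05,0,0,0,0]
    - [0.3,0,0,0,0,0,0]

```text
clock: 11.2
position: [0.5435, 0.0692, 0.1128]
tcp_rot: [0.741, 0.672, -0.0, -0.0]
ft_force: [-0.2, -1.9, 1.1]
opening: 0.0298
```

drive_tool:
  deltas:
    - [0.3,0.004,0.04,0,0,0,0]
    - [0.3,0,0,0,0,0,0]

```text
clock: 11.45
position: [0.5436, 0.0698, 0.1128]
tcp_rot: [0.741, 0.672, -0.001, 0.0]
ft_force: [-2.1, -9.6, 1.8]
opening: 0.0298
```

```bash
python3 - <<'E'
from h import *
print(env.observe()["position"],env.observe()["ft_force"])
snap("scene","scene6");crop("scene6",280,150,380,230,7.5)
E
```

```text
[0.5436189  0.06977932 0.11277842] [-2.12131532 -9.5913417   1.82735123]
```

View pics/scene6_c280_150.png

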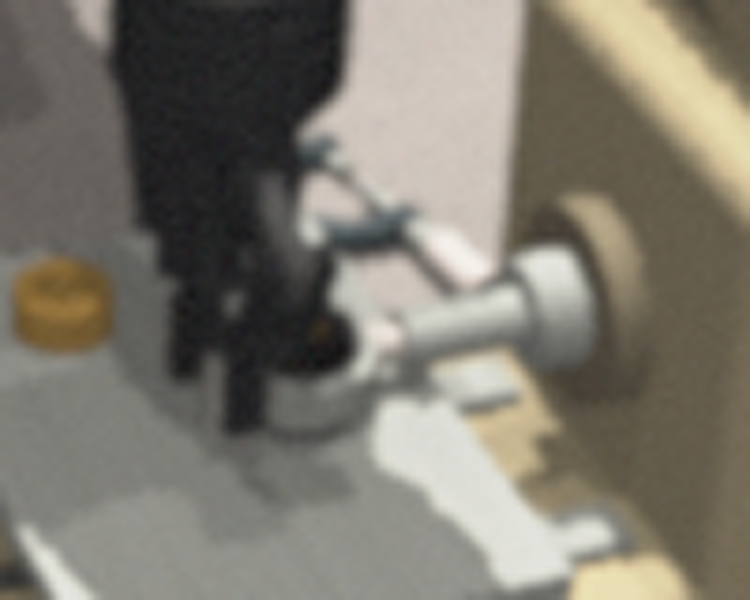

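drive_tool:
  deltas:
    - [0.3,-0.005,-0.05,0,0,0,0]
    - [0.3,-0.018,-0.2,0,0,0,0]
    - [0.3,-0.024,-0.25,0,0,0,0]
    - [0.3,-0.05,-0.5,0,0,0,0]
    - [0.3,0,0,1,0,0,0]
    - [0.3,0,0,1,0,0,0]
    - [0.3,0,-0.5,0.8,0,0,0]
    - [0.5,-0.09,-0.95,0,0,0,0]
    - [0.7,-0.09,-0.95,0,0,0,0]
    - [1,-0.09,-0.95,0,0,0,0]
    - [1,-0.09,-0.95,0,0,0,0]
    - [1,-0.09,-0.95,0,0,0,0]

```text
clock: 13.0
position: [0.5211, -0.1816, 0.2249]
tcp_rot: [0.741, 0.671, 0.0, 0.0]
ft_force: [1.2, -0.7, 0.1]
opening: -0.0003
```

drive_tool:
  deltas:
    - [1,-0.09,-0.95,0,0,0,0]
    - [1,-0.09,-0.95,0,0,0,0]
    - [1,-0.09,-0.95,0,0,0,0]
    - [1,0,0,0,0,0,0]

```text
clock: 13.5
position: [0.5097, -0.2963, 0.2245]
tcp_rot: [0.742, 0.67, -0.0, -0.0]
ft_force: [-0.6, 1.2, -1.1]
opening: 0.0
```

```bash
python3 - <<'E'
from h import *
print(env.observe()["position"],env.observe()["ft_force"])
snap("top","top7");crop("top7",190,170,270,230,9.5);snap("scene","scene7");crop("scene7",280,150,380,230,7.5);crop("top7",285,165,405,265,6)
E
```

```text
[ 0.50974742 -0.2963398   0.22446218] [-0.5850392   1.2220455  -1.08052905]
```

View pics/top7_c190_170.png

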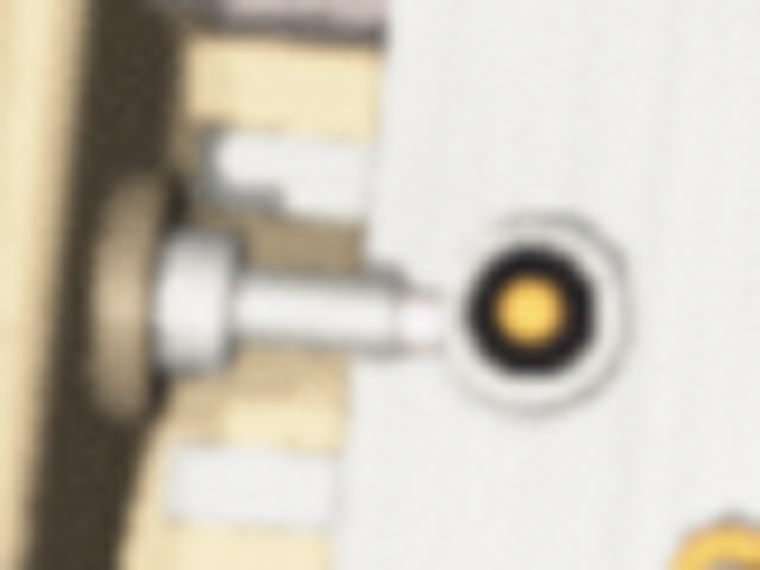

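View pics/scene7_c280_150.png

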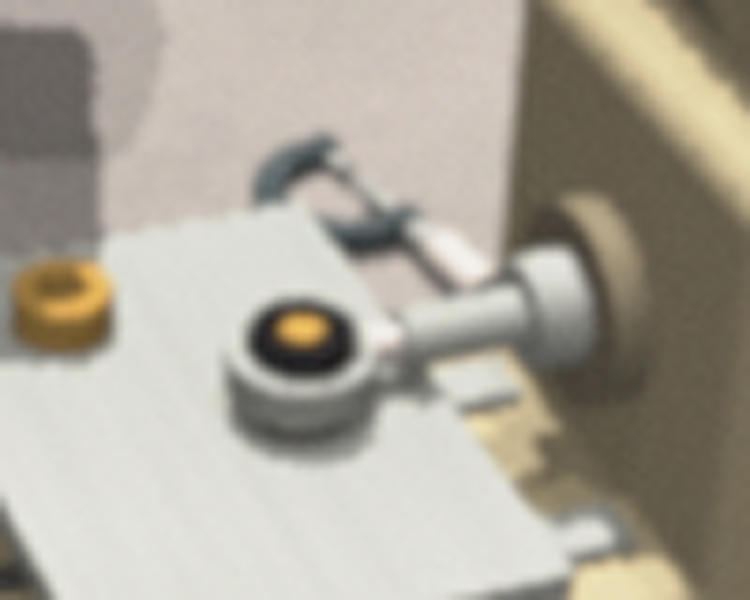

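View pics/top7_c285_165.png

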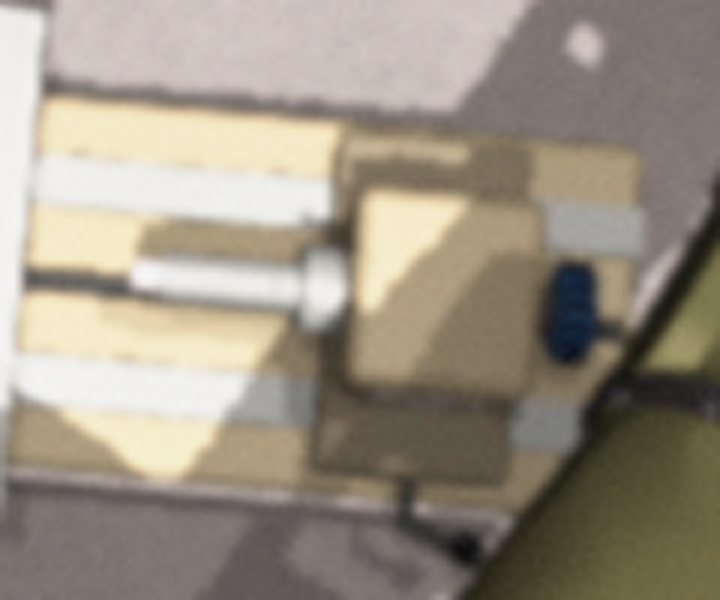

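```bash
python3 - <<'E'
from h import *
P=lambda x,y,z,o=(190,170):onz("top7",o[0]+(x+.5)/9.5-.5,o[1]+(y+.5)/9.5-.5,z)
# axis by world pts at z=.121
A=P(196,302,.121);B=P(310,311,.121);C=P(418,323,.121)
M=onz("top7",285+(140)/6,165+(274)/6,.121);M2=onz("top7",285+(230)/6,165+(284)/6,.121);Kb=onz("top7",285+(571)/6,165+(312)/6,.121)
pts=np.array([A,B,C,M,M2,Kb])[:,:2]
f=np.polyfit(pts[:,1],pts[:,0],1);print("axis slope",f,"yaw",np.degrees(np.arctan(f[0])),"res mm",(pts[:,0]-np.polyval(f,pts[:,1]))*1e3)
for n,p in dict(grip=P(531,311,.137),rim=P(539,312,.125)).items():
  print(n,p,"off mm",(p[0]-np.polyval(f,p[1]))*1e3)
# predicted appearance: project for candidates
c,s=np.cos(np.arctan(f[0])),np.sin(np.arctan(f[0]))
F=np.array([np.polyval(f,.1243),.1243]);D=F-.025*np.array([s,c]);print("ideal disc",D)
def px(p,tag,o,k): return (proj(tag,p)-o+.5)*k-.5
for tag,o,k in(("top7",(190,170),9.5),("scene7",(280,150),7.5)):
  print(tag,"grip",px([*D,.137],tag,o,k),"anvil",px([*F,.121],tag,o,k))
E
```

```text
axis slope [0.09829975 0.53563176] yaw 5.614124094786026 res mm [ 0.01576448  0.48006645 -0.03052933 -0.2820188  -0.95226697  0.76898417]
grip [0.54981524 0.09985045 0.137     ] off mm 4.368200415526546
rim [0.55096083 0.09860243 0.125     ] off mm 5.636472750209731
ideal disc [0.54540472 0.09941992]
top7 grip [532.52788753 327.30312705] anvil [445.59202408 325.47738632]
scene7 grip [293.74117599 324.1892819 ] anvil [360.89404148 348.87957917]
```

drive_tool:
  deltas:
    - [0.06,0.076,0.948,0,0,0,0]
    - [0.06,0.076,0.948,0,0,0,0]
    - [0.06,0.076,0.948,0,0,0,0]
    - [0.06,0.076,0.948,0,0,0,0]
    - [0.06,0.076,0.948,0,0,0,0]
    - [0.06,0.076,0.948,0,0,0,0]
    - [0.06,0.076,0.948,0,0,0,0]
    - [0.06,0.076,0.948,0,0,0,0]
    - [0.06,0.076,0.948,0,0,0,0]
    - [0.06,0,0,0,0,0,0]

```text
clock: 14.85
position: [0.538, 0.0505, 0.225]
tcp_rot: [0.74, 0.673, 0.0, -0.0]
ft_force: [0.2, -0.0, 0.3]
opening: 0.04
```

drive_tool:
  deltas:
    - [0.06,-0.03,-0.14,0,0,0,0]
    - [0.06,0,0,-1,0,0,0]
    - [0.06,0,0,-1,0,0,0]
    - [0.06,0,0,-0.5,0,0,0]
    - [0.06,0,0,-0.3,0,0,0]
    - [0.06,0,0,0,0,0,0]
    - [0.06,0,0,0,0,0,0]

```text
clock: 15.72
position: [0.5377, 0.0421, 0.1139]
tcp_rot: [0.741, 0.672, 0.001, 0.001]
ft_force: [-0.2, -1.6, -0.6]
opening: 0.0397
```

drive_tool:
  deltas:
    - [0.06,-0.013,0.124,0,0,0,0]
    - [0.06,0.012,0.124,0,0,0,0]
    - [0.06,0.012,0.124,0,0,0,0]
    - [0.06,0.008,0.08,0,0,0,0]
    - [0.06,0.006,0.06,0,0,0,0]
    - [0.06,0.006,0.05,0,0,0,0]
    - [0.06,0,0,0,0,0,0]

```text
clock: 16.6
position: [0.5385, 0.0648, 0.1129]
tcp_rot: [0.741, 0.672, 0.0, 0.0]
ft_force: [0.8, 0.5, -0.1]
opening: 0.0399
```

drive_tool:
  deltas:
    - [0.06,0.006,0.05,0,0,0,0]
    - [0.06,0.006,0.05,0,0,0,0]
    - [0.06,0,0,0,0,0,0]

```text
clock: 16.98
position: [0.539, 0.0689, 0.1129]
tcp_rot: [0.741, 0.672, 0.0, -0.0]
ft_force: [0.3, 0.7, 0.0]
opening: 0.0401
```

drive_tool:
  deltas:
    - [0.06,0.005,0.05,0,0,0,0]
    - [0.06,0,0,0,0,0,0]

```text
clock: 17.23
position: [0.5392, 0.0705, 0.1129]
tcp_rot: [0.741, 0.672, -0.0, 0.0]
ft_force: [0.2, -2.6, -0.1]
opening: 0.04
```

drive_tool:
  deltas:
    - [0.06,0.005,0.04,0,0,0,0]
    - [0.06,0,0,0,0,0,0]

```text
clock: 17.48
position: [0.5398, 0.0713, 0.113]
tcp_rot: [0.741, 0.671, -0.0, 0.001]
ft_force: [3.8, -10.1, -0.9]
opening: 0.0401
```

drive_tool:
  deltas:
    - [0.06,0.003,0.03,0,0,0,0]
    - [0.06,0,0,0,0,0,0]

```text
clock: 17.73
position: [0.5402, 0.0718, 0.1131]
tcp_rot: [0.741, 0.671, -0.0, 0.001]
ft_force: [4.2, -15.1, -1.5]
opening: 0.0399
```

drive_tool:
  deltas:
    - [0.06,0,0.025,0,0,0,0]
    - [0.06,0,0,0,0,0,0]

```text
clock: 17.98
position: [0.5404, 0.0722, 0.1132]
tcp_rot: [0.741, 0.671, -0.0, 0.002]
ft_force: [5.8, -21.6, -0.1]
opening: 0.04
```

drive_tool:
  deltas:
    - [0.06,0,-0.05,0,0,0,0]
    - [0.06,0,0,0,0,0,0]

```text
clock: 18.23
position: [0.54, 0.0714, 0.1131]
tcp_rot: [0.741, 0.671, -0.0, 0.001]
ft_force: [3.4, -10.3, -0.4]
opening: 0.0402
```

```bash
python3 - <<'E'
from h import *
snap("scene","scene8");crop("scene8",280,150,380,230,7.5)
def br(tag):
    im=np.load(f"pics/{tag}.npz")["im"][180:215,300:345]
    h=cv2.cvtColor(im,cv2.COLOR_BGR2HSV); k=(h[...,0]>10)&(h[...,0]<32)&(h[...,1]>120)
    ys,xs=np.nonzero(k); w=h[...,1][k].astype(float); return (xs*w).sum()/w.sum()+300,(ys*w).sum()/w.sum()+180,len(xs)
for t in("scene7","scene8"):print(br(t))
E
```

```text
(np.float64(319.9773146926932), np.float64(193.39039831179107), 26)
(np.float64(nan), np.float64(nan), 0)<stdin>:6: RuntimeWarning: invalid value encountered in scalar divide
```

View pics/scene8_c280_150.png

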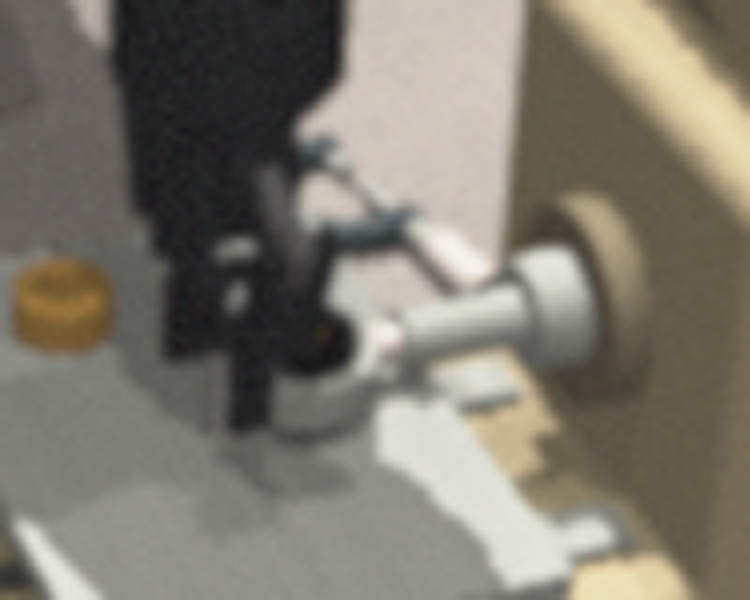

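drive_tool:
  deltas:
    - [0.06,0,-0.015,0,0,0,0]
    - [0.06,-0.035,0.003,0,0,0,0]
    - [0.06,-0.035,0.003,0,0,0,0]
    - [0.06,-0.03,0.003,0,0,0,0]
    - [0.06,0,0,0,0,0,0]

```text
clock: 18.9
position: [0.5361, 0.0707, 0.1131]
tcp_rot: [0.741, 0.671, -0.0, 0.001]
ft_force: [2.8, -15.8, -0.0]
opening: 0.0402
```

drive_tool:
  deltas:
    - [0.06,0,-0.04,0,0,0,0]
    - [0.06,-0.01,-0.1,0,0,0,0]
    - [0.06,-0.024,-0.25,0,0,0,0]
    - [0.06,-0.05,-0.5,0,0,0,0]
    - [0.06,0,0,1,0,0,0]
    - [0.06,0,0,1,0,0,0]
    - [0.06,0,-0.5,0.8,0,0,0]
    - [0.06,-0.08,-0.95,0,0,0,0]
    - [0.06,-0.08,-0.95,0,0,0,0]
    - [0.06,-0.08,-0.95,0,0,0,0]
    - [0.06,-0.08,-0.95,0,0,0,0]
    - [0.06,-0.08,-0.95,0,0,0,0]

```text
clock: 20.4
position: [0.5153, -0.1755, 0.2249]
tcp_rot: [0.741, 0.671, 0.0, 0.0]
ft_force: [1.2, -0.7, 0.8]
opening: 0.0404
```

drive_tool:
  deltas:
    - [1,-0.08,-0.95,0,0,0,0]
    - [1,-0.08,-0.95,0,0,0,0]
    - [1,-0.06,-0.9,0,0,0,0]
    - [1,0,0,0,0,0,0]

```text
clock: 20.9
position: [0.5061, -0.2881, 0.2245]
tcp_rot: [0.742, 0.671, -0.0, -0.0]
ft_force: [-0.7, 1.4, 0.6]
opening: -0.0003
```

```bash
python3 - <<'E'
from h import *
print(env.observe()["position"])
snap("top","top9");crop("top9",190,170,270,230,9.5);snap("scene","scene9");crop("scene9",280,150,380,230,7.5)
E
```

```text
[ 0.5060746  -0.28806208  0.22447492]
```

View pics/top9_c190_170.png

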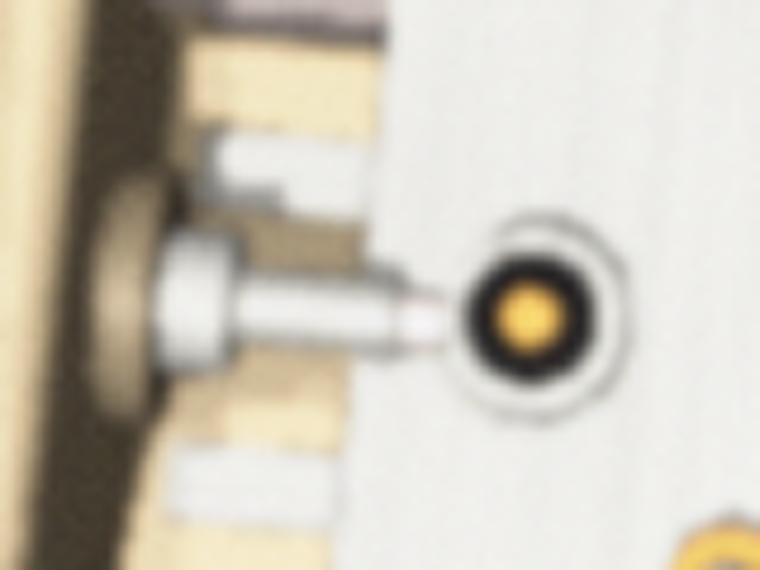

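View pics/scene9_c280_150.png

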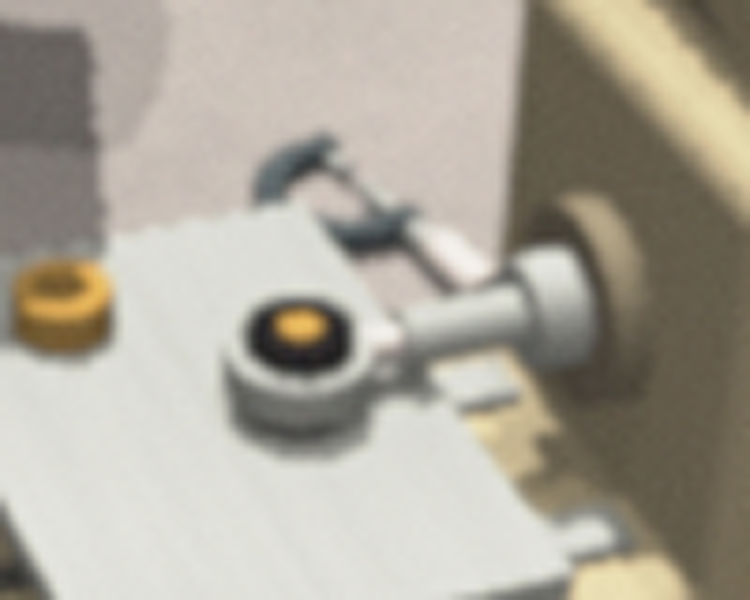

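```bash
python3 - <<'E'
from h import *
im0=np.load("pics/top0.npz")["im"].astype(int);im=np.load("pics/top9.npz")["im"].astype(int)
b=(im[...,2]-im[...,0]) # red-blue
for u in (204,209,212,218,222,226,230,233,235): print(u,[int(x) for x in im[194:214,u].mean(1)], [int(x) for x in b[194:214,u]])
for t in("top3","top7","top9"):
    q=np.load(f"pics/{t}.npz")["im"].astype(float)[190:225,225:275]
    w=np.clip(q[...,2]-q[...,0]-60,0,None); w[25:,25:]=0; ys,xs=np.mgrid[190:225,225:275]
    print(t,(xs*w).sum()/w.sum(),(ys*w).sum()/w.sum())
    k=np.clip(130-q.mean(2),0,None);k[:, :15]=0;k[w>0]=0
    print(" dark",(xs*k).sum()/k.sum(),(ys*k).sum()/k.sum())
E
```

```text
204 [137, 143, 146, 151, 160, 161, 170, 176, 177, 172, 160, 151, 142, 136, 130, 122, 115, 111, 99, 88] [44, 45, 48, 47, 47, 47, 47, 48, 47, 46, 47, 46, 44, 43, 42, 39, 41, 36, 33, 28]
209 [116, 153, 183, 203, 219, 229, 236, 238, 238, 236, 230, 219, 203, 180, 149, 132, 149, 169, 176, 181] [7, 5, 7, 8, 8, 4, 4, 4, 3, 5, 5, 9, 8, 6, 10, 26, 46, 53, 56, 55]
212 [126, 150, 174, 196, 211, 222, 230, 232, 234, 233, 228, 212, 198, 180, 162, 163, 175, 181, 184, 190] [17, 10, 9, 7, 6, 6, 5, 5, 5, 4, 6, 8, 8, 6, 13, 32, 48, 53, 56, 57]
218 [143, 145, 145, 144, 149, 173, 208, 231, 239, 233, 213, 183, 169, 177, 182, 184, 185, 192, 207, 221] [45, 46, 46, 38, 23, 9, 6, 3, 2, 3, 7, 11, 33, 49, 56, 56, 53, 57, 54, 47]
222 [146, 146, 148, 141, 138, 164, 196, 225, 236, 235, 220, 189, 170, 173, 180, 188, 198, 204, 213, 223] [43, 47, 48, 42, 26, 13, 8, 7, 3, 3, 8, 10, 25, 44, 54, 55, 55, 54, 51, 45]
226 [151, 142, 139, 141, 134, 153, 183, 216, 234, 237, 231, 206, 180, 182, 191, 196, 199, 205, 205, 208] [39, 45, 45, 42, 31, 16, 9, 9, 4, 3, 3, 9, 15, 32, 40, 38, 36, 36, 37, 35]
230 [234, 234, 228, 197, 162, 149, 168, 198, 222, 233, 229, 205, 180, 183, 210, 231, 236, 236, 236, 237] [3, 4, 6, 6, 6, 6, 5, 7, 6, 1, 4, 8, 7, 6, 8, 3, 4, 4, 4, 3]
233 [235, 234, 235, 230, 224, 203, 181, 199, 232, 241, 241, 228, 201, 208, 229, 235, 237, 237, 237, 236] [4, 4, 4, 4, 6, 9, 9, 14, 7, 1, 2, 7, 11, 8, 6, 4, 3, 4, 4, 4]
235 [234, 234, 234, 234, 235, 228, 204, 203, 228, 240, 241, 229, 207, 215, 231, 234, 236, 236, 237, 238] [4, 3, 4, 4, 4, 4, 9, 14, 7, 1, 1, 4, 11, 9, 4, 4, 4, 4, 4, 4]
top3 258.85348583877993 204.53485838779957
 dark 259.1628199162401 204.6410423452769
top7 245.29431599229287 202.21531791907515
 dark 245.72236385886194 202.43937385274324
top9 245.26548672566372 202.91410723581467
 dark 245.64383002601645 203.08131408457893
```

```bash
python3 - <<'E'
from h import *
for ax in ([(218,201.75),(222,202.2),(226,202.7),(233,203.0),(235,203.25)],):
  pts=np.array([onz("top9",u,v,.121)[:2] for u,v in ax]); print(pts[-1])
  for yaw in(5.0,5.5):
    s=np.tan(np.radians(yaw)); x0=np.mean(pts[:,0]-s*pts[:,1]); print(yaw,"axis res",(pts[:,0]-s*pts[:,1]-x0)*1e3)
    for n,(u,v) in dict(t7=(245.29,202.3),t9=(245.27,202.95),t3=(258.9,204.55)).items():
        p=onz("top9",u,v,.137);print(n,p[:2],(p[0]-s*p[1]-x0)*1e3)
E
```

```text
[0.54933021 0.12807665]
5.0 axis res [ 0.25790526 -0.04843917 -0.48462283  0.24660051  0.02855624]
t7 [0.54978982 0.10025236] 2.9224766970169513
t9 [0.54811974 0.1002959 ] 1.2485964964384921
t3 [0.5438711  0.06548505] 0.0455071298141041
5.5 axis res [ 0.05734069 -0.15778279 -0.50277291  0.3878529   0.21536211]
t7 [0.54978982 0.10025236] 3.3541470371866167
t9 [0.54811974 0.1002959 ] 1.6798837021915203
t3 [0.5438711  0.06548505] 0.7831431706180059
```

drive_tool:
  deltas:
    - [0.3,0.226,0.95,0,0,0,1]
    - [0.3,0.226,0.95,0,0,0,1]
    - [0.3,0.226,0.95,0,0,0,1]
    - [0.3,0.226,0.95,0,0,0,1]
    - [0.3,0.226,0.95,0,0,0,1]
    - [0.3,0.226,0.95,0,0,0,1]
    - [0.3,0.226,0.95,0,0,0,1]
    - [0.3,0.226,0.95,0,0,0,1]
    - [0.3,0.226,0.95,0,0,0,1]
    - [0.3,0.226,0.9,0,0,0,1]
    - [0.3,0,0,0,0,0,1]
    - [0.3,0,0,0,0,0,1]

```text
clock: 22.5
position: [0.5972, 0.0939, 0.2249]
tcp_rot: [0.402, 0.916, -0.0, -0.0]
ft_force: [0.1, -1.2, 0.3]
opening: 0.0297
```

drive_tool:
  deltas:
    - [0.3,0,0,0,0,0,1]
    - [0.3,0,0,0,0,0,1]
    - [0.3,0,0,0,0,0,1]
    - [0.3,0,0,0,0,0,1]
    - [0.3,0,0,0,0,0,1]
    - [0.3,0,0,0,0,0,1]
    - [0.3,0,0,0,0,0,1]
    - [0.3,0,0,0,0,0,1]
    - [0.3,0,0,0,0,0,1]
    - [0.3,0,0,0,0,0,1]
    - [0.3,0,0,0,0,0,0.4]
    - [0.3,0,0,0,0,0,0]

```text
clock: 24.0
position: [0.5975, 0.093, 0.225]
tcp_rot: [0.052, 0.999, 0.0, 0.0]
ft_force: [0.3, -0.4, -0.1]
opening: 0.0298
```

drive_tool:
  deltas:
    - [0.3,0,0.055,-1,0,0,0.1]
    - [0.3,0,0,-1,0,0,0]
    - [0.3,0,0,-0.5,0,0,0]
    - [0.3,0,0,-0.3,0,0,0]
    - [0.3,0,0,0,0,0,0]
    - [0.3,0,0,0,0,0,0]

```text
clock: 24.75
position: [0.5982, 0.095, 0.114]
tcp_rot: [0.049, 0.999, 0.0, 0.001]
ft_force: [0.4, -0.3, -0.6]
opening: 0.0304
```

drive_tool:
  deltas:
    - [0.3,-0.2,0.02,0,0,0,0]
    - [0.3,-0.125,0.012,0,0,0,0]
    - [0.3,-0.075,0.008,0,0,0,0]
    - [0.3,-0.05,0.005,0,0,0,0]
    - [0.3,0,0,0,0,0,0]
    - [0.3,0,0,0,0,0,0]

```text
clock: 25.5
position: [0.5798, 0.0967, 0.1129]
tcp_rot: [0.049, 0.999, -0.0, 0.0]
ft_force: [0.8, 0.1, 0.1]
opening: 0.0298
```

```bash
python3 - <<'E'
from h import *
for i in range(3):
    snap("scene","scene10"); o=env.observe();print(o["position"],o["ft_force"])
E
```

```text
[0.5798187  0.09671604 0.1128534 ] [0.36921386 0.53285149 1.04914574]
[0.57978618 0.09670541 0.11281229] [-0.01938706 -0.52520925 -0.39086184]
[0.57976951 0.09672319 0.11282205] [ 0.2976949  -0.17877385 -0.45905725]
```

drive_tool:
  deltas:
    - [0.3,-0.05,0.005,0,0,0,0]
    - [0.3,-0.04,0.005,0,0,0,0]
    - [0.3,0,0,0,0,0,0]

```text
clock: 26.02
position: [0.576, 0.0972, 0.1129]
tcp_rot: [0.049, 0.999, 0.0, 0.0]
ft_force: [-0.5, 0.1, 0.4]
opening: 0.0296
```

drive_tool:
  deltas:
    - [0.3,-0.025,0.003,0,0,0,0]
    - [0.3,-0.025,0.003,0,0,0,0]
    - [0.3,0,0,0,0,0,0]

```text
clock: 26.4
position: [0.5742, 0.0973, 0.113]
tcp_rot: [0.049, 0.999, -0.0, 0.0]
ft_force: [1.5, -0.8, -0.1]
opening: 0.0297
```

drive_tool:
  deltas:
    - [0.3,0.1,-0.01,0,0,0,0]
    - [0.3,0.25,-0.022,0,0,0,0]
    - [0.3,0.4,-0.035,0,0,0,0]
    - [0.3,0,0,1,0,0,0]
    - [0.3,0,0,1,0,0,0]
    - [0.3,-0.2,-0.5,0.8,0,0,0]
    - [1,-0.25,-0.95,0,0,0,0]
    - [1,-0.25,-0.95,0,0,0,0]
    - [1,-0.25,-0.95,0,0,0,0]
    - [1,-0.25,-0.95,0,0,0,0]
    - [1,-0.25,-0.95,0,0,0,0]
    - [1,-0.25,-0.95,0,0,0,0]

```text
clock: 27.9
position: [0.5361, -0.1547, 0.225]
tcp_rot: [0.049, 0.999, 0.0, 0.0]
ft_force: [-0.7, 1.2, 1.0]
opening: -0.0003
```

drive_tool:
  deltas:
    - [1,-0.25,-0.95,0,0,0,0]
    - [1,-0.25,-0.95,0,0,0,0]
    - [1,-0.25,-0.95,0,0,0,0]
    - [1,0,-0.5,0,0,0,0]
    - [1,0,0,0,0,0,0]

```text
clock: 28.52
position: [0.5064, -0.2881, 0.2246]
tcp_rot: [0.05, 0.999, 0.0, -0.0]
ft_force: [0.4, -0.2, -1.2]
opening: -0.0001
```

```bash
python3 - <<'E'
from h import *
print(env.observe()["position"])
snap("top","top11");crop("top11",190,170,270,230,9.5);snap("scene","scene11");crop("scene11",140,130,400,290,3)
t="top11"
q=np.load(f"pics/{t}.npz")["im"].astype(float)[190:225,225:275]
w=np.clip(q[...,2]-q[...,0]-60,0,None); w[25:,25:]=0; ys,xs=np.mgrid[190:225,225:275]
u,v=(xs*w).sum()/w.sum(),(ys*w).sum()/w.sum();print(u,v)
ax=[(218,201.75),(222,202.2),(226,202.7),(233,203.0),(235,203.25)]
pts=np.array([onz(t,a,b,.121)[:2] for a,b in ax])
for yaw in(5.0,5.5):
    s=np.tan(np.radians(yaw)); x0=np.mean(pts[:,0]-s*pts[:,1])
    p=onz(t,u,v,.137);print(p[:2],(p[0]-s*p[1]-x0)*1e3)
E
```

```text
[ 0.50638028 -0.28809334  0.22456864]
245.24987702902115 203.31923266109197
[0.54717135 0.100343  ] 0.2960786749602873
[0.54717135 0.100343  ] 0.7269513327965438
```

View pics/top11_c190_170.png

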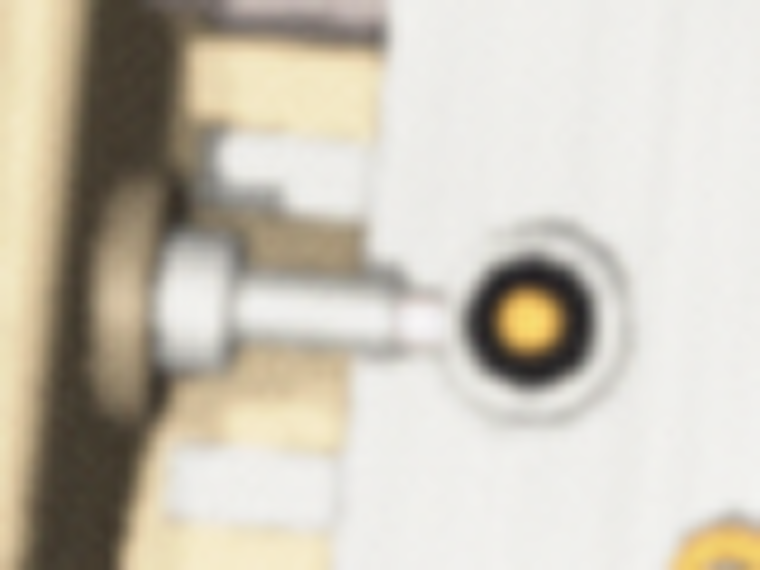

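View pics/scene11_c140_130.png

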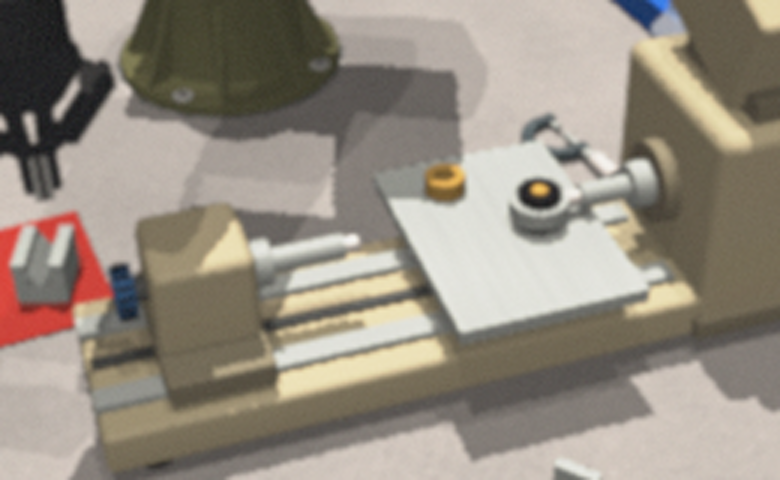

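The disc is now within ~0.5 mm of the spindle axis and touching the anvil. Next is the tailstock knob.

drive_tool:
  deltas:
    - [1,-0.01,-0.15,-0.9,0,0,0]
    - [1,0,0,-1,0,0,0]
    - [1,0,0,-0.6,0,0,0]
    - [1,0,0,-0.4,0,0,0]
    - [1,0,0,0,0,0,0]

```text
clock: 29.25
position: [0.5058, -0.2926, 0.1083]
tcp_rot: [0.048, 0.999, 0.0, -0.001]
ft_force: [0.6, 0.6, 0.6]
opening: 0.0001
```

```bash
python3 - <<'E'
from h import *
o=env.observe();print(o["position"],o["ft_force"])
snap("scene","scene12");crop("scene12",120,160,270,280,5)
E
```

```text
[ 0.50580469 -0.29256258  0.10834524] [0.57260554 0.57543924 0.57124286]
```

View pics/scene12_c120_160.png

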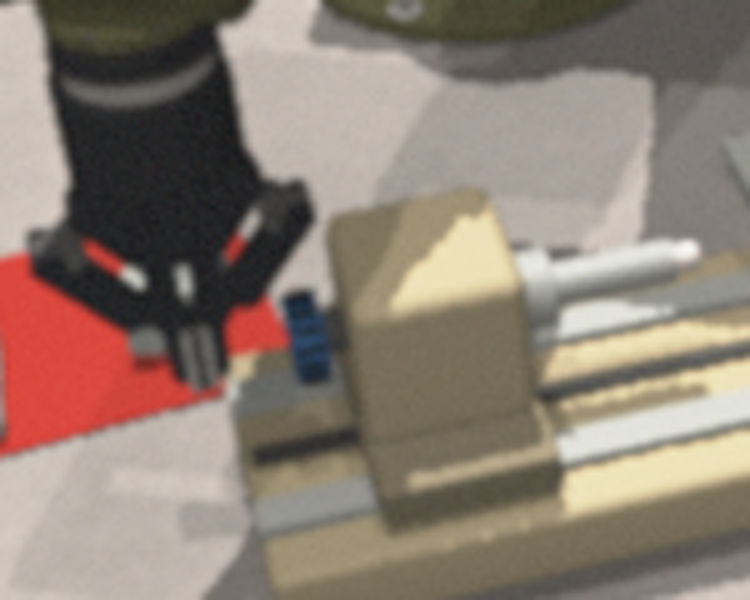

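The knuckles stick out along the jaw direction and would reach the tailstock body first. I'll turn the jaws across the bed before pushing.

drive_tool:
  deltas:
    - [1,-0.06,-0.6,0,0,0,0]
    - [1,0,0,0,0,0,-1]
    - [1,0,0,0,0,0,-1]
    - [1,0,0,0,0,0,-1]
    - [1,0,0,0,0,0,-1]
    - [1,0,0,0,0,0,-1]
    - [1,0,0,0,0,0,-1]
    - [1,0,0,0,0,0,-1]
    - [1,0,0,0,0,0,-1]
    - [1,0,0,0,0,0,-1]
    - [1,0,0,0,0,0,-1]
    - [1,0,0,0,0,0,-1]

```text
clock: 30.8
position: [0.5035, -0.3187, 0.11]
tcp_rot: [0.421, 0.907, -0.0, 0.001]
ft_force: [-0.3, 0.5, 0.5]
opening: -0.0001
```

drive_tool:
  deltas:
    - [1,0,0,0,0,0,-1]
    - [1,0,0,0,0,0,-1]
    - [1,0,0,0,0,0,-1]
    - [1,0,0,0,0,0,-1]
    - [1,0,0,0,0,0,-1]
    - [1,0,0,0,0,0,-1]
    - [1,0,0,0,0,0,-1]
    - [1,0,0,0,0,0,-1]
    - [1,0,0,0,0,0,-1]
    - [1,0,0,0,0,0,-1]
    - [1,0,0,0,0,0,-1]
    - [1,0,0,0,0,0,-0.4]

```text
clock: 32.3
position: [0.5034, -0.3184, 0.1098]
tcp_rot: [0.739, 0.674, 0.0, 0.001]
ft_force: [0.9, -0.7, 0.2]
opening: -0.0004
```

drive_tool:
  deltas:
    - [1,0.05,0.5,0,0,0,0]
    - [1,0.03,0.35,0,0,0,0]
    - [1,0,0,0,0,0,0]

```text
clock: 32.67
position: [0.5068, -0.2821, 0.1091]
tcp_rot: [0.738, 0.675, 0.0, 0.0]
ft_force: [-0.7, 0.1, -0.0]
opening: -0.0
```

```bash
python3 - <<'E'
from h import *
o=env.observe();print(o["position"],o["ft_force"])
snap("scene","scene13");crop("scene13",120,160,270,280,5)
E
```

```text
[ 0.50684449 -0.2820753   0.10914535] [-0.65653246  0.13794794 -0.00294696]
```

View pics/scene13_c120_160.png

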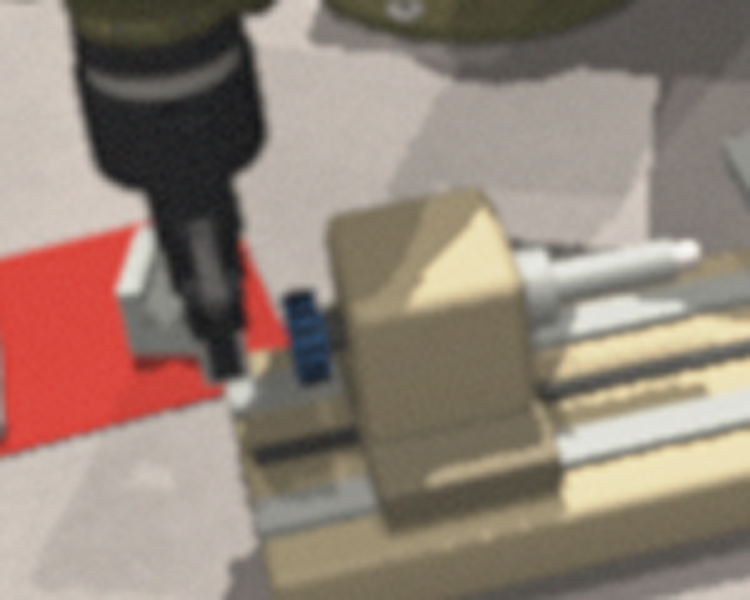

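drive_tool:
  deltas:
    - [1,0.019,0.2,0,0,0,0]
    - [1,0.012,0.12,0,0,0,0]
    - [1,0.012,0.12,0,0,0,0]
    - [1,0.02,0.2,0,0,0,0]
    - [1,0.024,0.25,0,0,0,0]
    - [1,0.029,0.3,0,0,0,0]
    - [1,0.029,0.3,0,0,0,0]
    - [1,0.029,0.3,0,0,0,0]
    - [1,0.029,0.3,0,0,0,0]
    - [1,0.024,0.25,0,0,0,0]
    - [1,0.019,0.2,0,0,0,0]
    - [1,0.012,0.12,0,0,0,0]

```text
clock: 34.22
position: [0.5169, -0.1764, 0.1089]
tcp_rot: [0.738, 0.674, -0.0, -0.0]
ft_force: [-3.0, -3.6, 1.2]
opening: 0.0001
```

```bash
python3 - <<'E'
from h import *
o=env.observe();print(o["position"],o["ft_force"])
snap("scene","scene14");crop("scene14",180,120,400,285,3.6)
E
```

```text
[ 0.51685593 -0.17635394  0.10889675] [-2.95254227 -3.55907404  1.20972299]
```

View pics/scene14_c180_120.png

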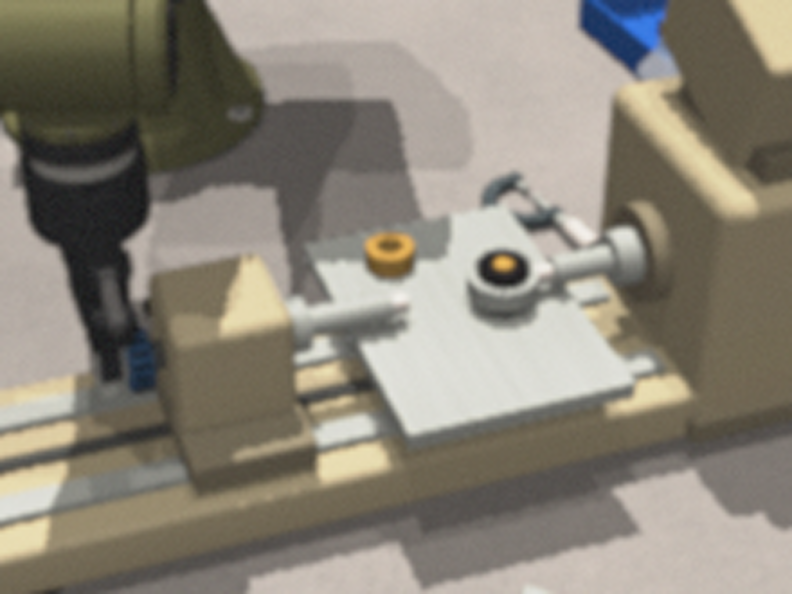

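drive_tool:
  deltas:
    - [1,0.02,0.2,0,0,0,0]
    - [1,0.02,0.2,0,0,0,0]
    - [1,0.015,0.15,0,0,0,0]
    - [1,0.01,0.1,0,0,0,0]
    - [1,0.007,0.07,0,0,0,0]
    - [1,0,0,0,0,0,0]

```text
clock: 35.02
position: [0.5199, -0.1478, 0.1089]
tcp_rot: [0.738, 0.674, 0.0, -0.0]
ft_force: [0.1, 0.1, 0.1]
opening: -0.0001
```

```bash
python3 - <<'E'
from h import *
o=env.observe();print(o["position"],o["ft_force"])
snap("scene","scene15");crop("scene15",280,150,380,230,7.5)
E
```

```text
[ 0.51988049 -0.14775836  0.10888277] [0.05890421 0.11307709 0.09217766]
```

View pics/scene15_c280_150.png

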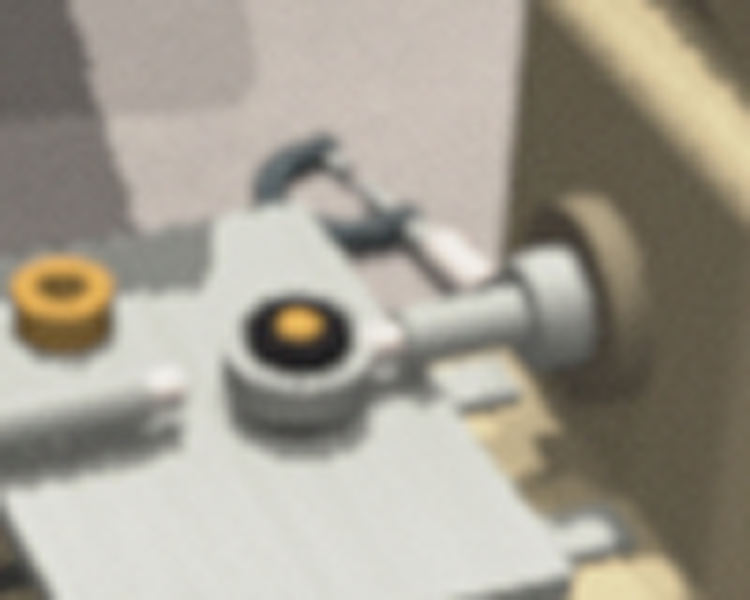

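drive_tool:
  deltas:
    - [1,0.01,0.1,0,0,0,0]
    - [1,0.008,0.08,0,0,0,0]
    - [1,0.005,0.05,0,0,0,0]
    - [1,0.003,0.03,0,0,0,0]
    - [1,0,0,0,0,0,0]

```text
clock: 35.7
position: [0.5208, -0.1375, 0.1089]
tcp_rot: [0.738, 0.674, 0.0, -0.0]
ft_force: [0.4, -0.3, 0.0]
opening: 0.0
```

```bash
python3 - <<'E'
from h import *
o=env.observe();print(o["position"],o["ft_force"])
snap("scene","scene16");crop("scene16",280,150,380,230,7.5)
E
```

```text
[ 0.52080472 -0.13747818  0.10888013] [ 0.35878718 -0.26707395  0.02467769]
```

View pics/scene16_c280_150.png

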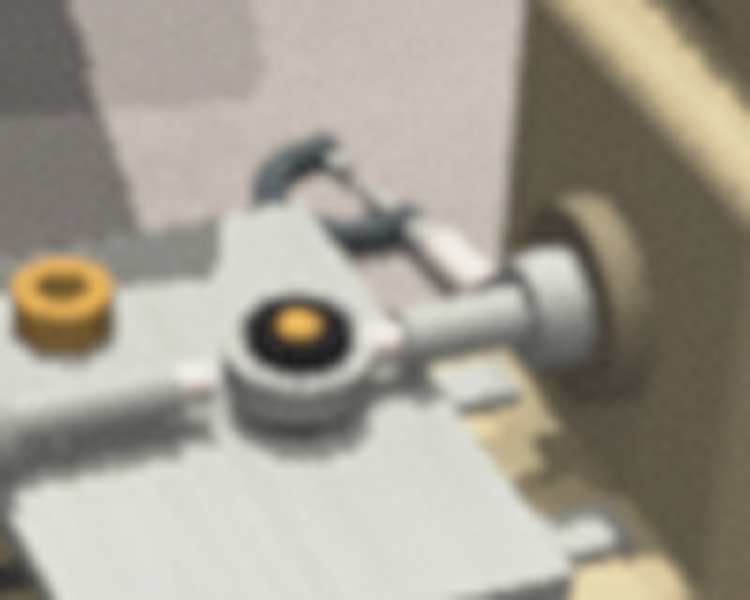

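Small gap remains; creep.

drive_tool:
  deltas:
    - [1,0.003,0.03,0,0,0,0]
    - [1,0.003,0.03,0,0,0,0]
    - [1,0.003,0.03,0,0,0,0]

```text
clock: 36.12
position: [0.5211, -0.1341, 0.1089]
tcp_rot: [0.739, 0.674, -0.0, 0.0]
ft_force: [-0.5, -3.3, 0.8]
opening: 0.0002
```

drive_tool:
  deltas:
    - [1,0.003,0.03,0,0,0,0]
    - [1,0.003,0.03,0,0,0,0]

```text
clock: 36.38
position: [0.5213, -0.1316, 0.1089]
tcp_rot: [0.738, 0.674, -0.0, -0.0]
ft_force: [0.4, -2.3, 0.6]
opening: 0.0002
```

drive_tool:
  deltas:
    - [1,0.002,0.025,0,0,0,0]
    - [1,0.002,0.025,0,0,0,0]

```text
clock: 36.62
position: [0.5215, -0.1305, 0.1089]
tcp_rot: [0.739, 0.674, -0.001, 0.001]
ft_force: [-2.2, -15.0, -1.3]
opening: 0.0001
```

drive_tool:
  deltas:
    - [1,0,0,0,0,0,0]
    - [1,-0.003,-0.05,0,0,0,0]
    - [1,-0.02,-0.2,0,0,0,0]
    - [1,-0.05,-0.5,0,0,0,0]
    - [1,-0.09,-0.95,0,0,0,0]
    - [1,0,-0.5,0.8,0,0,0]
    - [1,0,-0.5,1,0,0,0]
    - [1,0,-0.5,0.8,0,0,0]
    - [1,0,0,0,0,0,0]

```text
clock: 37.75
position: [0.5152, -0.2602, 0.2152]
tcp_rot: [0.739, 0.674, 0.001, 0.002]
ft_force: [-0.4, 0.0, -1.2]
opening: 0.0001
```

```bash
python3 - <<'E'
from h import *
o=env.observe();print(o["position"],o["ft_force"])
snap("top","top17");crop("top17",190,165,310,255,6.3);snap("scene","scene17");crop("scene17",240,140,380,240,5.5)
E
```

```text
[ 0.51519149 -0.26016402  0.2152148 ] [-0.43858227  0.0339955  -1.1797633 ]
```

View pics/top17_c190_165.png

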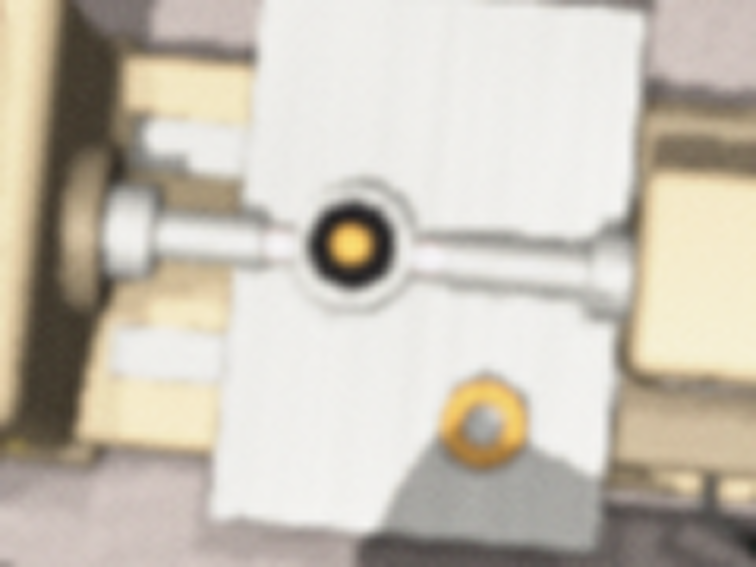

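View pics/scene17_c240_140.png

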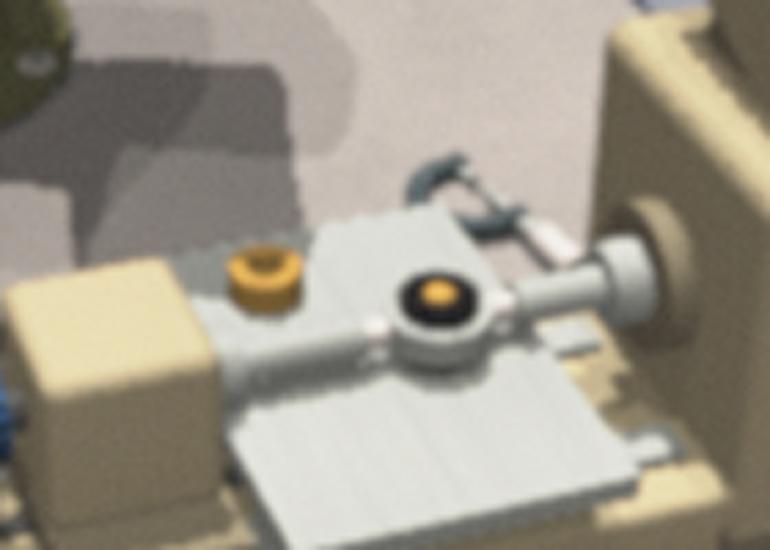

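View pics/scene17.png

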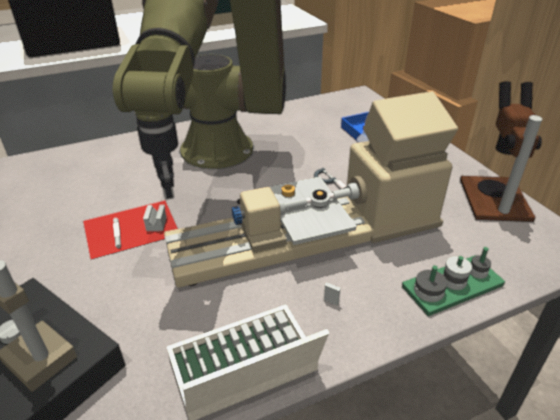

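```bash
python3 -c "
from station import env
o=env.observe();print(o['clock'],o['qd'].round(3));print(env.hand_in())"
```

```text
37.85 [ 0.016  0.011  0.02   0.    -0.001  0.005]
the job is handed in; nothing more can be done
None
```

The job is handed in at 37.9 s. The disc sits flat on the work table between the two anvils, and the robot is touching nothing.

**What I did:** I pushed the disc with part-open fingertips across to the measuring line, then along it against the fixed anvil. The first push left it about 3 mm off centre because the camera and the robot disagreed by about 3.5 mm. A nudge from the tailstock side jammed at about 22 N. Sliding the fingers sideways, then pushing from the far side, brought it back to centre. I then pushed the tailstock by its knob, with the fingers shut, until it closed on the disc at about 15 N, and backed away.

**Last checks:**
- **Centring:** the top image puts the disc about 0.5 mm off the spindle axis, with roughly 0.5 mm of measuring uncertainty.
- **Contact:** both pictures show both anvil faces against the disc. The rise in push force showed contact as well.
- **Other objects:** the ring gauge is where it was and the other loose objects look undisturbed. I checked the bench objects only by eye in the picture.

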